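# Seat a stepped pedal casting on the press sled, test for rocking, slide it home

## Robot

A 7-joint arm with a two-finger parallel gripper is mounted at the origin on the work surface. World frame = base frame: x ahead of the robot, y to its left, z up, the work surface at z = 0. Lengths are in m, angles in rad, forces in N, time in s.
With the tool pointing down it reaches from about 0.35 to 0.9 m from the base axis. Payload 7.2 kg.
Tool frame: the origin (TCP) lies at the very end of the fingers, on their centre line; the grasp point (between the pads) lies 19 mm behind it; z points along the fingers, y is the line along which they close (so a half turn about z gives the same grasp; the last joint's range is limited). The gripper opens to 88 mm and grips with 3 to 60 N. Pads are 20 mm wide; open, the fingers measure 115 mm over their backs; the gripper's body (75 mm by 178 mm) begins 61 mm behind the grasp point.
Start: joints at [-1.256, 0.411, -0.013, 1.596, 0.006, 1.134, -0.082], TCP at [0.233, 0.58, 0.223] pointing down, gripper open.
Joint ranges: [-2.95, 2.95], [-0.29, 1.99], [-1.47, 1.44], [0.14, 2.54], [-1.03, 4.17], [0.13, 1.85], [-2.86, 2.86]. Speed limits (rad/s): [2.39, 2.39, 3.01, 3.01, 3.14, 3.14, 3.14].

## Interface

Orientations are given as a rotation vector (axis times angle).
In Python, from plant import * gives the robot as it stands. The module is installed in compiled form; this text tells all that it offers.
- The arm moves only by the shell command python3 -m jog 'ROWS' [FORCE]. ROWS is text: rows parted by semicolons, each of 7 numbers parted by spaces: the shift along the world's x, y, z in m, then the turn, a rotation vector about the world's x, y, z in degrees, then the finger opening in m, from 0 to 0.0878. A call has 1 to 10 rows; each row is the pose to reach, as a shift and turn from the pose commanded when the call began; what a row does not reach only later rows make up. A row lasts 1/12 s, in which the tool goes at most 41.7 mm and 7.16 degrees, less where a joint would pass 70% of its speed; a pose out of reach is approached as far as the arm can. A call with a gripper value outside its range is refused whole. The fingers move at their own pace and stop on an object; FORCE is the grip in N (left out, the last holds). Time passes only in rows, so rows that repeat a pose let the fingers close. It gives the time, the measured TCP pose, the force, the opening and the grip force at its end, in the units of the state.
- read_state(): the state, without advancing time (a new reading comes with each control period).
- read_camera(name): name is "scene" or "top" or "wrist"; returns (picture, depth): 400x640x3 uint8, blue, green, red; 400x640 float32, m along the optical axis (not along the pixel's ray), 0 where there is no reading.
- camera_params(name): a dict with "intrinsics" (3x3 intrinsics, pixels), "D" ([k1, k2, p1, p2, k3] as OpenCV has them; the pictures are not rectified), "eye" and "rotation" of the camera in the world. Camera axes: x right, y up, looking along -z (the intrinsics and any distortion apply to the point x, -y, -z); pixel columns grow to the right and rows downward; lengths in m; the calibration is good to about 2 mm. A picture is of the moment at which its call begins: read the wrist's pose just before it. camera_params takes no time and is no camera call; for the wrist camera it gives the pose at the moment of the call.
- sign_off(): hands the job in; it is judged then, once.
The state is a dict: "clock": time; "joint_pos": joint angles; "dq": joint speeds; "effort": joint torques, N m; "eef_pos": TCP position; "eef_rot": TCP orientation; "contact_force": force on the tool from outside, world axes, zero at the start; "ft_torque": the same for the moment, N m; "gripper_width": finger opening in m; "grasp_force": force on a finger pad.
Only numpy, scipy, OpenCV 4.12 (cv2) and the standard library are available. Lean on these libraries where they do the work, as an engineer would, in place of code of your own. Each camera call takes 0.05 s, during which the arm holds its last target. There are 200 camera calls.

## Task

Set the red stepped enclosure gently down centred and straight on the aluminium sled, tall end towards the press column and low nose resting on the steel riser, and let go of it. With closed fingers press lightly down on top of the nose and then on top of the tall end, to feel that it does not rock. Then push the sled by the yellow centre line of its upright end plate (off-centre it jams in its slot) until it is fully home against the stop under the press, enclosure still seated, disturbing nothing else on the bench.

Things in the scene. Friction and masses are not known exactly. Their poses are not given: they have to be found in the camera images.
- enclosure_mid (a point): red die-cast enclosure, 130 long (x) x 52 wide (y) x 60 tall, 0.3 to 0.65 kg; point at half its length, width and height; z up. Stepped: tall end x = -5 to +65, full height; the low nose x = -65 to -5 has its underside 18 mm above the lowest face. Flat vertical sides: grip the tall end across the 52 mm width. Centre of mass near x = +12
- enclosure_bottom (a point): same enclosure: point at half its length and width, level with its lowest face (30 mm below enclosure_mid). The foot under the tall end alone will carry it level, but then the unsupported nose gives way when pressed
- enclosure_nose (a point): same enclosure: centre of the flat top of its low nose (x = -65 to -35, 20 mm below the tall top; from x = -35 to -5 the top slopes up). x is -50 mm, z +10 mm from enclosure_mid
- enclosure_tall (a point): same enclosure: point on the flat top of its tall end (x = -5 to +65), x +45 mm, z +30 mm from enclosure_mid
- sled_seat (a point): loose aluminium sled, 0.6 kg, plate 190 x 110; point on the bed's top surface at its centre, where enclosure_bottom belongs, both x axes the same way; x = travel, towards the press column. On the bed: dark steel riser 18 high, x = -68 to -13, 52 wide, under the nose; lip 8 high at x = +73 to +79 past the tall end (8 mm play each way along x)
- sled_push (a point): the sled's upright end plate with yellow centre stripe, at its trailing end: middle of the outer face, to be pushed in the sled's +x; 24 mm above the bed, 95 mm behind sled_seat. Plate 110 wide, 8 thick, top edge 47 mm above the bed. A 32 mm tongue below the plate runs in the track slot (1 mm play each side): pushed over about 12 mm off centre it jams. Centred it takes 4 to 15 N
- press_home (a point): green hand press with track, fixed: where sled_seat is when the sled is home at the stop, 32 mm above the bench; x = travel. Rails 114 wide, their top 8 mm below this point, ending 280 mm behind it. Ram at x = +46 to +90, its foot 111 mm up (51 mm over a seated enclosure); head from x = +40, 188 to 260 mm up; lever to 360 mm up
- switch0: chrome stomp switch standing on the bench, 24 mm across, 54 mm tall; leave alone; origin at its foot
- switch1: second chrome stomp switch, same size; leave alone
- knob_cap: black knob cap, 38 mm across, 22 mm tall; leave alone
- nut_driver: nut driver lying on the bench, yellow handle, 210 mm long, 28 mm thick; leave alone; origin below the front end of the handle
- knob_tray: open blue tray 160 x 120 x 35; leave alone
- nut_jar: jar 64 mm across, 85 mm tall; leave alone
Mind the look-alikes: they are no part of the job. Of the things like the part that bears sled_seat, leave any that is turquoise; of the rest the larger one is meant. Of the things that look like the part that bears enclosure_mid, the largest one is meant.

How it is judged:
On the way, in this order (a step that is already met when the one before it is completed fails the run):
1. enclosure seated on the sled and let go, the sled not yet pushed home (x of enclosure_bottom in the frame of sled_seat between -0.013 and 0.013 m and y of enclosure_bottom in the frame of sled_seat between -0.012 and 0.012 m and z of enclosure_bottom in the frame of sled_seat between -0.004 and 0.004 m and angle between the x axis of enclosure_mid and the x axis of sled_seat, either way round below 0.14 rad and angle between enclosure_mid's own z axis and vertical below 0.04 rad and x of sled_push in the frame of enclosure_mid below -0.05 m and contact force between the fingers and enclosure below 0.1 N and x of sled_seat in the frame of press_home below -0.11 m), for 0.3 s.
2. pressed down on top of the nose without rocking, before the sled is pushed in (x of enclosure_bottom in the frame of sled_seat between -0.013 and 0.013 m and y of enclosure_bottom in the frame of sled_seat between -0.012 and 0.012 m and z of enclosure_bottom in the frame of sled_seat between -0.004 and 0.004 m and angle between the x axis of enclosure_mid and the x axis of sled_seat, either way round below 0.14 rad and angle between enclosure_mid's own z axis and vertical below 0.04 rad and x of sled_push in the frame of enclosure_mid below -0.05 m and contact force between the fingers and enclosure above 2 N and x of sled_seat in the frame of press_home below -0.11 m and x of the grasp point in the frame of enclosure_mid between -0.08 and -0.028 m and z of the grasp point in the frame of enclosure_mid above 0.018 m), for 0.2 s.
3. then pressed down on top of the tall end without rocking, before the sled is pushed in (x of enclosure_bottom in the frame of sled_seat between -0.013 and 0.013 m and y of enclosure_bottom in the frame of sled_seat between -0.012 and 0.012 m and z of enclosure_bottom in the frame of sled_seat between -0.004 and 0.004 m and angle between the x axis of enclosure_mid and the x axis of sled_seat, either way round below 0.14 rad and angle between enclosure_mid's own z axis and vertical below 0.04 rad and x of sled_push in the frame of enclosure_mid below -0.05 m and contact force between the fingers and enclosure above 2 N and x of sled_seat in the frame of press_home below -0.11 m and x of the grasp point in the frame of enclosure_mid between 0.02 and 0.08 m and z of the grasp point in the frame of enclosure_mid above 0.038 m), for 0.2 s.
At the end, for the whole second after the job is handed in: Sled home: seat within 6 mm along and 10 mm across of press_home, within 0.12 rad, level. Enclosure seated, tall end to the column: within 13 mm along, 12 mm across, 4 mm in height of the seat point, under 0.14 rad askew and 0.04 rad tilt; released, at rest (x of enclosure_bottom in the frame of sled_seat between -0.013 and 0.013 m and y of enclosure_bottom in the frame of sled_seat between -0.012 and 0.012 m and z of enclosure_bottom in the frame of sled_seat between -0.004 and 0.004 m and angle between the x axis of enclosure_mid and the x axis of sled_seat, either way round below 0.14 rad and angle between each of enclosure_mid, sled_seat's own z axis and vertical below 0.04 rad and x of sled_push in the frame of enclosure_mid below -0.05 m and x of sled_seat in the frame of press_home between -0.006 and 0.006 m and y of sled_seat in the frame of press_home between -0.01 and 0.01 m and contact force between the fingers and enclosure below 0.1 N and angle between the x axis of sled_seat and the x axis of press_home, either way round below 0.12 rad and linear speed of enclosure below 0.02 m/s); the robot touches nothing.
It fails at once if the enclosure meets the resting sled at more than 0.15 m/s (not set down gently) (contact force between enclosure and sled above 1 N and linear speed of enclosure above 0.15 m/s and linear speed of sled below 0.05 m/s).
It fails at once if the enclosure is pressed or banged onto the sled with more than 200 N (contact force between enclosure and sled above 200 N).
It fails at once if the enclosure is dropped or thrown (faster than 0.45 m/s with no finger on it) (contact force between the fingers and enclosure below 0.1 N and linear speed of enclosure above 0.45 m/s).
It fails at once if another thing on the bench is moved more than 30 mm (distance of any of switch0, switch1, knob_cap, nut_driver, knob_tray, nut_jar from where it was at the start of the episode above 0.03 m).
It also fails if it takes over 64 s, if anything falls off the work surface, if the arm or the gripper's body presses on something with over 40 N, if the wrist force passes 120 N, or if a joint passes its speed limit or range.

## Working session

There is one attempt and no reset: what is moved stays moved. The work goes in short steps, Python scripts to look and compute and a shell command to move; the robot and the scene stay as the last step left them, time stands still between calls to the robot, and variables do not carry over. Pictures are saved under pics/ and viewed, at most 10 in all, crops included, and the job is handed in when it is done.

```bash
mkdir -p pics
cat > h.py <<'E'
from plant import *
import numpy as np, cv2
def cloud(name):
    P=camera_params(name); img,d=read_camera(name)
    K=np.array(P["intrinsics"],float);D=np.array(P["D"],float)
    h,w=d.shape
    u,v=np.meshgrid(np.arange(w),np.arange(h))
    n=cv2.undistortPoints(np.stack([u,v],-1).reshape(-1,1,2).astype(np.float64),K,D).reshape(h,w,2)
    c=np.stack([n[...,0]*d,-n[...,1]*d,-d],-1)
    R=np.array(P["rotation"],float)
    if R.shape!=(3,3): R=cv2.Rodrigues(R)[0]
    X=c@R.T+np.array(P["eye"])
    X[d==0]=np.nan
    return img,d,X
E
python3 - <<'E'
from h import *
s=read_state(); print(s)
for n in("scene","top"):
    img,d,X=cloud(n); cv2.imwrite(f"pics/{n}0.png",img); np.savez(f"{n}0.npz",img=img,X=X); print(n,camera_params(n),(d==0).mean())
E
```

```text
{'clock': 0.0, 'joint_pos': array([-1.25619232,  0.41188378, -0.01272005,  1.59704601,  0.00558172,
        1.13430261, -0.08214438]), 'dq': array([-7.22219261e-04,  1.51022391e-04, -7.86635037e-04,  6.04403163e-04,
       -5.03260244e-04, -4.12619185e-05,  1.20693430e-03]), 'effort': array([ 2.98160694e-04, -5.87953305e+01,  6.41363170e-01, -2.91077042e+01,
       -5.38751995e-02,  1.83320377e-02,  1.58588350e-04]), 'eef_pos': array([0.23329052, 0.57927643, 0.22181828]), 'eef_rot': array([-5.97478651e-01, -3.08403698e+00,  2.49792245e-03]), 'contact_force': array([-0.39820202, -1.19593764, -0.34144743]), 'ft_torque': array([-0.00916028,  0.01302121, -0.03795824]), 'grasp_force': 0.0, 'gripper_width': 0.0875425114117714}
scene {'intrinsics': array([[484.60107024,   0.        , 317.94300468],
       [  0.        , 484.60107024, 197.98176351],
       [  0.        ,   0.        ,   1.        ]]), 'D': array([0.04395094, 0.        , 0.        , 0.        , 0.        ]), 'eye': array([ 1.34643157, -0.75158188,  0.87162123]), 'rotation': array([0.93102241, 0.34879475, 0.66011855])} 0.0038046875
top {'intrinsics': array([[517.4230039 ,   0.        , 311.63173862],
       [  0.        , 517.4230039 , 195.02594272],
       [  0.        ,   0.        ,   1.        ]]), 'D': array([-0.07925415,  0.        ,  0.        ,  0.        ,  0.        ]), 'eye': array([0.4696122 , 0.13870022, 1.32009692]), 'rotation': array([ 0.05823857, -0.06098982, -1.53957512])} 0.00415625
```

View pics/top0.png

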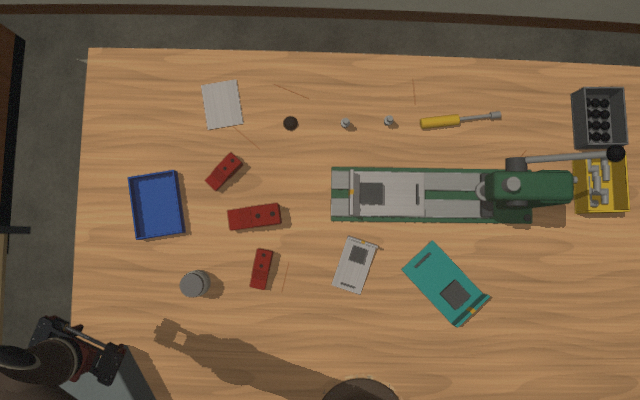

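View pics/scene0.png

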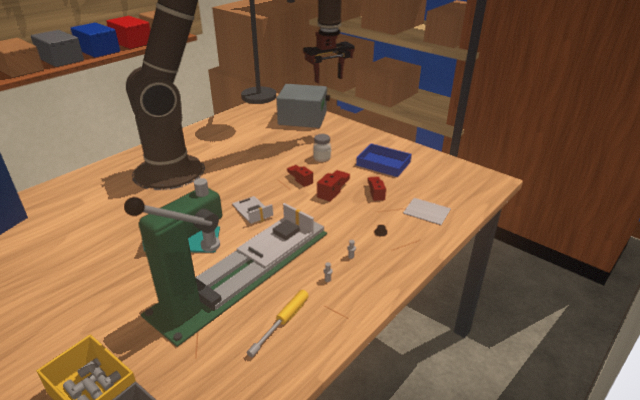

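The top view shows the sled already on the track, with its end plate at (351,194) and travel to the right (world −y). The largest red enclosure is at (255,216) and the press column at about (530,188). The turquoise sled and the small sled at (355,265) are decoys. Next I measure the poses from the point clouds.

```bash
cat > m.py <<'E'
from h import *
def report(T,S):
    out={}
    for nm,(img,X) in (("top",T),("scene",S)):
        hsv=cv2.cvtColor(img,cv2.COLOR_BGR2HSV)
        ok=np.isfinite(X).all(-1)
        reach=ok&(X[...,0]>.3)&(X[...,0]<.9)&(abs(X[...,1])<.75)
        red=(((hsv[...,0]<8)|(hsv[...,0]>172))&(hsv[...,1]>140)&(hsv[...,2]>50)&reach&(X[...,2]>.006)&(X[...,2]<.16)).astype(np.uint8)
        n,l,st,c=cv2.connectedComponentsWithStats(red)
        for i in range(1,n):
            if st[i,4]<150: continue
            P=X[l==i]; zt=np.percentile(P[:,2],98)
            top=P[abs(P[:,2]-zt)<.006]; nose=P[abs(P[:,2]-zt+.02)<.004]
            r=cv2.minAreaRect((P[:,:2]*1000).astype(np.float32))
            print(nm,"red",st[i],"ztop %.4f"%zt,"rect",np.round(r[0],1),np.round(r[1],1),round(r[2],1))
            for q,t in((top,"tall"),(nose,"nose")):
                if len(q)>10:
                    r=cv2.minAreaRect((q[:,:2]*1000).astype(np.float32)); print("   ",t,len(q),np.round(r[0],1),np.round(r[1],1),round(r[2],1),"z",np.median(q[:,2]).round(4))
E
python3 - <<'E'
from m import *
T=np.load("top0.npz");S=np.load("scene0.npz")
report((T["img"],T["X"]),(S["img"],S["X"]))
X=T["X"];img=T["img"];hsv=cv2.cvtColor(img,cv2.COLOR_BGR2HSV)
# stripe/plate/bed in the top view
print("bench z",np.nanmedian(X[300:380,200:300,2]) if 0 else np.nanmedian(X[60:100,330:400,2]))
for u in range(326,362,2): print(u,np.round(X[194,u],4),hsv[194,u])
sub=np.zeros(img.shape[:2],bool);sub[160:228,325:520]=1
def rect(m,t):
    P=X[m]; r=cv2.minAreaRect((P[:,:2]*1000).astype(np.float32));print(t,len(P),np.round(r[0],1),np.round(r[1],1),round(r[2],1),"z",np.median(P[:,2]).round(4))
z=X[...,2]
rect(sub&(z>.066)&(z<.09)&(np.arange(640)[None]<365),"plate top")
g=sub&(hsv[...,0]>45)&(hsv[...,0]<90)&(hsv[...,1]>90)&(z<.05); rect(g,"green track")
bed=sub&(hsv[...,1]<60)&(hsv[...,2]>110)&(abs(z-.032)<.004)&(np.arange(640)[None]<430);rect(bed,"bed")
y=sub&(hsv[...,0]>18)&(hsv[...,0]<32)&(hsv[...,1]>130)&(np.arange(640)[None]<360);rect(y,"yellow")
dk=sub&(abs(z-.05)<.005)&(hsv[...,2]<100)&(np.arange(640)[None]<400);rect(dk,"riser")
cv2.imwrite("pics/crop.png",cv2.resize(img[140:250,200:560],None,fx=2.2,fy=2.2,interpolation=cv2.INTER_CUBIC))
E
```

```text
top red [205 153  37  37 567] ztop 0.0491 rect [620.7 362.5] [40.9 94.4] 47.6
    tall 232 [634.3 349.6] [38.3 58.3] 50.1 z 0.0456
    nose 150 [620.5 362.5] [37.5 94. ] 47.6 z 0.03
top red [ 228  203   53   27 1009] ztop 0.0639 rect [509.6 279.9] [ 50.7 128.8] 9.1
    tall 370 [513.  255.9] [50.6 77. ] 10.1 z 0.0603
    nose 182 [504.7 309.5] [48.8 65.4] 10.0 z 0.0426
top red [250 249  23  41 594] ztop 0.0494 rect [381.6 258.1] [38.3 98.1] 79.8
    tall 227 [400.  254.9] [37.7 59.9] 80.6 z 0.0458
    nose 166 [362.7 261.9] [37.8 59.5] 79.9 z 0.0302
scene red [288 165  25  21 324] ztop 0.0493 rect [381.5 256.4] [ 42.1 101.7] 80.0
    tall 105 [402.  252.1] [37.4 59.1] 79.7 z 0.0471
    nose 69 [380.6 256.6] [ 40.3 100.5] 79.0 z 0.0301
scene red [317 171  33  29 591] ztop 0.0637 rect [513.4 276.4] [ 49.5 135.9] 9.0
    tall 166 [516.8 252.3] [48.8 74.2] 6.5 z 0.0612
    nose 111 [514.3 278. ] [ 48.5 132.8] 10.9 z 0.0428
scene red [368 177  18  23 300] ztop 0.0501 rect [622.1 359.3] [ 40.2 105. ] 47.9
    tall 113 [638.9 345.6] [40.6 60.2] 43.8 z 0.0471
    nose 62 [621.4 360.2] [ 38.1
[... 352 characters left out ...]
7 0.0062] [56 66 85]
342 [0.5747 0.0608 0.0089] [59 63 85]
344 [0.5752 0.0555 0.0053] [63 66 89]
346 [0.575  0.0507 0.0101] [60 66 85]
348 [0.574  0.0466 0.0243] [ 24 129  85]
350 [0.5695 0.0458 0.081 ] [ 19  92 147]
352 [0.57   0.0407 0.0771] [ 18  81 161]
354 [0.574  0.032  0.0302] [ 14  32 104]
356 [0.5743 0.0268 0.0281] [ 12  33 101]
358 [0.5742 0.0221 0.0313] [ 20  23 101]
360 [0.5726 0.0191 0.052 ] [17 26 68]
plate top 160 [574.9  42.2] [106.6   8. ] 1.2 z 0.0784
green track 0 [0. 0.] [0. 0.] 0.0 z nan
bed 1941 [577.4 -32.9] [108.6 245.2] 1.7 z 0.0317
yellow 20 [576.3  42.6] [10.1  8.4] 0.6 z 0.0789
riser 472 [575.2   5.3] [108.8  82.5] 1.0 z 0.0496
  return _methods._mean(a, axis=axis, dtype=dtype,
  ret = ret.dtype.type(ret / rcount)
```

View pics/crop.png

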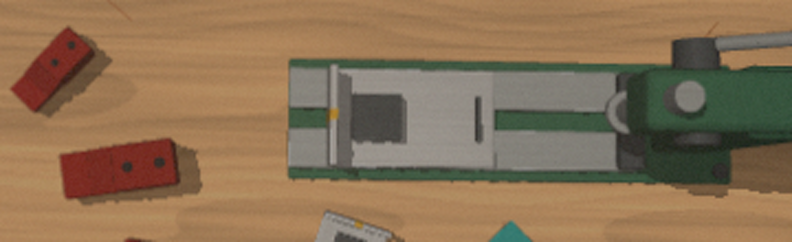

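The crop shows the enclosure (left, centre about (120,168) in the crop) with its tall end towards the press. The sled has its stripe at (333,114), riser at (378,118) and lip at (478,119). The enclosure is centred near (0.511,0.279) with heading about −80.7°. The sled seat is near (0.577,−0.049) with heading about −88.8°. I move above the enclosure and refine with the wrist camera.

```bash
python3 -m jog '0.028 -0.031 0 0 0 -6 0.087; 0.056 -0.063 0 0 0 -12 0.087; 0.084 -0.094 0 0 0 -18 0.087; 0.112 -0.126 0 0 0 -24 0.087; 0.14 -0.157 0 0 0 -30 0.087; 0.168 -0.188 0 0 0 -36 0.087; 0.196 -0.22 0 0 0 -42 0.087; 0.224 -0.251 0 0 0 -48 0.087; 0.252 -0.283 0 0 0 -53 0.087; 0.28 -0.314 0 0 0 -58.6 0.087' 15
python3 -m jog '0 0 0 0 0 0 0.087; 0 0 0 0 0 0 0.087; 0 0 0 0 0 0 0.087'
python3 - <<'E'
from m import *
s=read_state();print(s["eef_pos"],s["eef_rot"],s["contact_force"])
R=cv2.Rodrigues(s["eef_rot"])[0];print("ytool deg",np.degrees(np.arctan2(R[1,1],R[0,1])),R[:,2])
img,d,X=cloud("wrist"); cv2.imwrite("pics/w1.png",img); np.savez("w1.npz",img=img,X=X)
report((img,X),(img,X))
E
```

```text
clock: 0.93
eef_pos: [0.5116, 0.2669, 0.2226]
eef_rot: [-2.035, -2.393, 0.0]
contact_force: [0.6, 1.1, 0.1]
gripper_width: 0.0869
grasp_force: 0.0
clock: 1.18
eef_pos: [0.5102, 0.2692, 0.2222]
eef_rot: [-2.029, -2.397, 0.001]
contact_force: [-0.2, 0.2, 0.0]
gripper_width: 0.0873
grasp_force: 0.0
[0.51020692 0.26915678 0.22222741] [-2.02906228e+00 -2.39744106e+00  1.02184416e-03] [-0.19218051  0.23830489  0.0192101 ]
ytool deg 9.514523173395977 [-1.00185831e-03 -4.52770548e-06 -9.99999498e-01]
top red [ 393   59   91  103 4049] ztop 0.0469 rect [620.7 364.9] [39.6 98.2] 47.8
    tall 2161 [634.9 352. ] [39.6 59.8] 47.8 z 0.0453
    nose 830 [605.1 379. ] [39.4 56.1] 48.6 z 0.0299
top red [ 289  108   53  132 6561] ztop 0.0612 rect [510.1 282.7] [ 51.3 128.6] 9.6
    tall 3372 [514.6 255.7] [51.2 73.8] 9.5 z 0.0598
    nose 2116 [502.8 325.4] [50.9 42.3] 8.9 z 0.0401
top red [ 144  140  101   67 3797] ztop 0.0468 rect [381.8 261. ] [39.7 98.6] 79.6
    tall 1970 [400.7 257.4] [39.2 60. ] 80.0 z 0.0453
    nose 777 [381.9 261.2] [39.7 98.5] 79.8 z 0.0298
scene red [ 393   59   91  103 4049] ztop 0.0469 rect [620.7 364.9] [39.6 98.2] 47.8
    tall 2161 [634.9 352. ] [39.6 59.8] 47.8 z 0.0453
    nose 830 [605.1 379. ] [39.4 56.1] 48.6 z 0.0299
scene red [ 289  108   53  132 6561] ztop 0.0612 rect [510.1 282.7] [ 51.3 128.6] 9.6
    tall 3372 [514.6 255.7] [51.2 73.8] 9.5 z 0.0598
    nose 2116 [502.8 325.4] [50.9 42.3] 8.9 z 0.0401
scene red [ 144  140  101   67 3797] ztop 0.0468 rect [381.8 261. ] [39.7 98.6] 79.6
    tall 1970 [400.7 257.4] [39.2 60. ] 80.0 z 0.0453
    nose 777 [381.9 261.2] [39.7 98.5] 79.8 z 0.0298
```

View pics/w1.png

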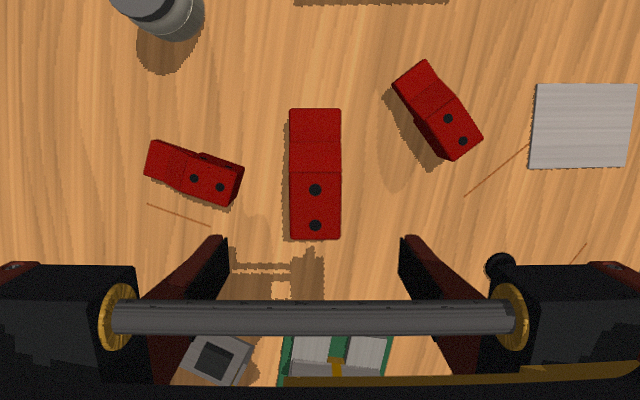

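The wrist view shows the enclosure's tall end nearest the gripper at (315,205) and its nose at (315,122). Its centre is about (0.510,0.2825) at 9.6°. I descend, grip and lift.

```bash
python3 -m jog '0.002 0 -0.03 0 0 0 0.087; 0.002 0 -0.06 0 0 0 0.087; 0.002 0 -0.09 0 0 0 0.087; 0.002 0 -0.12 0 0 0 0.087; 0.002 0 -0.145 0 0 0 0.087; 0.002 0 -0.165 0 0 0 0.087; 0.002 0 -0.182 0 0 0 0.087; 0.002 0 -0.195 0 0 0 0.087; 0.002 0 -0.203 0 0 0 0.087; 0.002 0 -0.207 0 0 0 0.087' 25
python3 -m jog '0 0 0 0 0 0 0.087; 0 0 0 0 0 0 0.03; 0 0 0 0 0 0 0.03; 0 0 0 0 0 0 0.03; 0 0 0 0 0 0 0.03; 0 0 0 0 0 0 0.03; 0 0 0 0 0 0 0.03; 0 0 0 0 0 0 0.03; 0 0 0 0 0 0 0.03' 25
```

```text
clock: 2.07
eef_pos: [0.5112, 0.27, 0.0144]
eef_rot: [-2.026, -2.399, 0.002]
contact_force: [0.2, -0.7, -0.4]
gripper_width: 0.0867
grasp_force: 0.0
clock: 2.82
eef_pos: [0.5122, 0.2688, 0.016]
eef_rot: [-2.03, -2.397, 0.001]
contact_force: [-4.1, -1.2, 5.3]
gripper_width: 0.0518
grasp_force: 25.0
```

```bash
python3 -m jog '0 0 0.005 0 0 0 0.03; 0 0 0.02 0 0 0 0.03; 0 0 0.04 0 0 0 0.03; 0 0 0.065 0 0 0 0.03; 0 0 0.09 0 0 0 0.03; 0 0 0.115 0 0 0 0.03; 0 0 0.135 0 0 0 0.03; 0 0 0.15 0 0 0 0.03; 0 0 0.15 0 0 0 0.03; 0 0 0.15 0 0 0 0.03'
python3 - <<'E'
from m import *
s=read_state();print(s["eef_pos"],s["contact_force"])
R=cv2.Rodrigues(s["eef_rot"])[0];p=s["eef_pos"]
a=np.arctan2(R[1,1],R[0,1]);a=a if abs(a)<1.57 else a-np.pi
ex=np.array([np.sin(a),-np.cos(a)]);ey=np.array([np.cos(a),np.sin(a)]);print("y deg",np.degrees(a))
img,d,X=cloud("wrist");cv2.imwrite("pics/w2.png",img)
hsv=cv2.cvtColor(img,cv2.COLOR_BGR2HSV)
m=((hsv[...,0]<8)|(hsv[...,0]>172))&(hsv[...,1]>140)&(hsv[...,2]>50)&(X[...,2]>.13)&(X[...,2]<.25)&(np.hypot(X[...,0]-p[0],X[...,1]-p[1])<.1)
m=cv2.morphologyEx(m.astype(np.uint8),cv2.MORPH_OPEN,np.ones((5,5)))>0
P=X[m];L=np.stack([(P[:,:2]-p[:2])@ex,(P[:,:2]-p[:2])@ey,P[:,2]-p[2]],1)*1000
for lo in range(-85,60,10):
    q=L[(L[:,0]>=lo)&(L[:,0]<lo+10)]
    if len(q)>20: print(lo,len(q),np.percentile(q[:,1],[1,50,99]).round(1),np.percentile(q[:,2],[10,50,90]).round(1))
print("xmin/max",np.percentile(L[:,0],[.2,99.8]))
# sled in the top view
T=np.load("top0.npz");X=T["X"];img=T["img"];z=X[...,2];v=img.max(-1)
c=np.zeros(z.shape,bool);c[165:225,325:470]=1
for nm,mm in(("plate",c&(z>.07)&(z<.09)),("riser",c&(v<85)&(z>.042)&(z<.058)&(X[...,1]<.03)),("lip",c&(z>.036)&(z<.046)&(X[...,1]<-.08))):
    mm=cv2.morphologyEx(mm.astype(np.uint8),cv2.MORPH_OPEN,np.ones((3,3)))>0;Q=X[mm]
    if len(Q)>5:
        r=cv2.minAreaRect((Q[:,:2]*1000).astype(np.float32));print(nm,len(Q),np.round(r[0],1),np.round(r[1],1),round(r[2],1),Q.mean(0).round(4))
E
```

```text
clock: 3.65
eef_pos: [0.5127, 0.2687, 0.1656]
eef_rot: [2.031, 2.397, 0.001]
contact_force: [0.1, 0.3, -6.6]
gripper_width: 0.0516
grasp_force: 25.0
[0.51272565 0.26867427 0.16555824] [ 0.08963014  0.27604563 -6.56102025]
y deg 9.46390847460292
-85 1003 [-23.5   0.8  25.1] [22.1 23.3 24.3]
-75 3372 [-23.9   0.8  25.8] [23.  23.9 24.8]
-65 3217 [-24.1   0.8  25.7] [23.1 23.9 24.8]
-55 3121 [-24.    0.8  25.7] [23.1 24.  25.2]
-45 3479 [-24.2   0.8  25.8] [26.4 28.8 31. ]
-35 3702 [-24.2   0.8  25.8] [31.9 34.2 36.5]
-25 4103 [-24.1   0.8  26. ] [37.4 39.8 43.2]
-15 3495 [-32.3  -1.9  29.3] [42.1 43.7 44.6]
-5 939 [-24.4   6.6  26.2] [42.8 43.8 44.5]
15 2362 [-23.6   0.8  25.1] [43.1 43.9 44.6]
25 2039 [-23.9   0.8  25.5] [43.  43.8 44.5]
35 27 [-25.   13.1  25.7] [41.3 42.8 43.3]
xmin/max [-78.03601049  34.55798692]
plate 160 [574.9  42.2] [106.6   8. ] 1.2 [0.5785 0.0427 0.0784]
riser 474 [576.3  -8.6] [50.3 55.4] 1.4 [ 0.5763 -0.0081  0.0495]
lip 21 [ 568.  -124.8] [ 5.9 20.4] 89.9 [ 0.5677 -0.1246  0.0395]
```

View pics/w2.png

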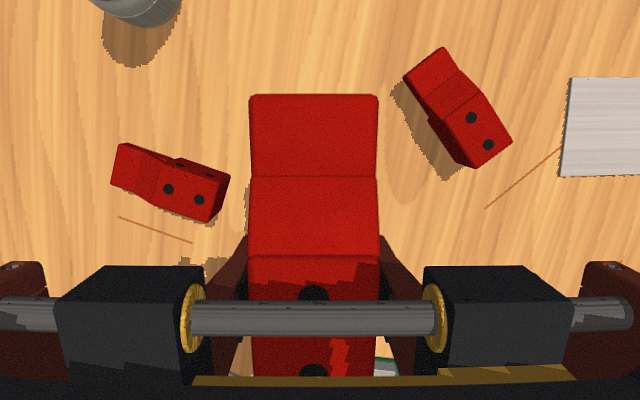

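The wrist view shows the enclosure held level and straight, with its nose end at row 95 and its centre 13 mm behind the grip. The riser and plate both put the seat at about (0.577,−0.049). I carry it over.

```bash
python3 -m jog '0.003 -0.015 0 0 0 -0.5 0.03; 0.009 -0.045 0 0 0 -1.5 0.03; 0.017 -0.085 0 0 0 -2.5 0.03; 0.025 -0.125 0 0 0 -3.5 0.03; 0.033 -0.165 0 0 0 -4.5 0.03; 0.041 -0.205 0 0 0 -5.5 0.03; 0.049 -0.245 0 0 0 -6.5 0.03; 0.057 -0.285 0 0 0 -7.2 0.03; 0.062 -0.315 0 0 0 -7.8 0.03; 0.0646 -0.3307 0 0 0 -8.2 0.03'
python3 -m jog '0 0 0 0 0 0 0.03; 0 0 -0.01 0 0 0 0.03; 0 0 -0.025 0 0 0 0.03; 0 0 -0.045 0 0 0 0.03; 0 0 -0.06 0 0 0 0.03; 0 0 -0.07 0 0 0 0.03; 0 0 -0.075 0 0 0 0.03; 0 0 -0.075 0 0 0 0.03; 0 0 -0.075 0 0 0 0.03'
cat > s.py <<'E'
from m import *
s=read_state();print(s["eef_pos"].round(4),s["contact_force"].round(2))
R=cv2.Rodrigues(s["eef_rot"])[0];a=np.degrees(np.arctan2(R[1,1],R[0,1]));print("y deg",(a+90)%180-90,"z",R[:,2].round(4))
E
python3 - <<'E'
from s import *
img,d,X=cloud("wrist");cv2.imwrite("pics/w3.png",img);np.savez("w3.npz",img=img,X=X)
E
```

```text
clock: 4.53
eef_pos: [0.5762, -0.0686, 0.1642]
eef_rot: [2.204, 2.238, -0.006]
contact_force: [0.9, -0.5, -5.6]
gripper_width: 0.0518
grasp_force: 25.0
clock: 5.28
eef_pos: [0.5774, -0.0616, 0.0906]
eef_rot: [-2.196, -2.246, 0.0]
contact_force: [-0.2, 0.5, -4.9]
gripper_width: 0.0519
grasp_force: 25.0
[ 0.5774 -0.0616  0.0906] [-0.25  0.49 -4.92]
y deg 1.2970451238191458 z [-3.e-04 -1.e-04 -1.e+00]
```

View pics/w3.png

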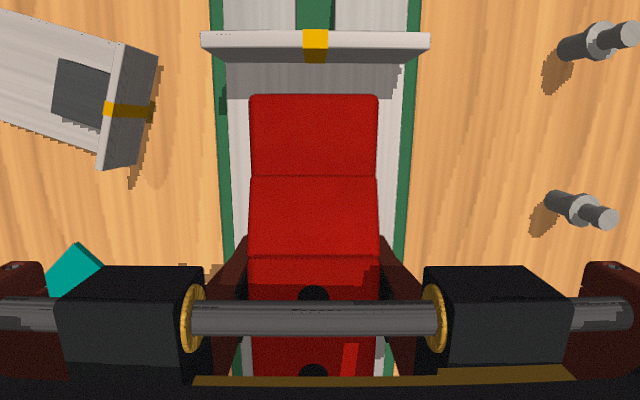

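The view shows the enclosure centred (columns 249–378) with the plate's stripe at column 315, so it is aligned. I lower it gently.

```bash
python3 -m jog '0 0 -0.008 0 0 0 0.03; 0 0 -0.016 0 0 0 0.03; 0 0 -0.023 0 0 0 0.03; 0 0 -0.029 0 0 0 0.03; 0 0 -0.033 0 0 0 0.03; 0 0 -0.036 0 0 0 0.03; 0 0 -0.038 0 0 0 0.03; 0 0 -0.04 0 0 0 0.03; 0 0 -0.041 0 0 0 0.03; 0 0 -0.041 0 0 0 0.03'
python3 -m jog '0 0 -0.001 0 0 0 0.03; 0 0 -0.001 0 0 0 0.03; 0 0 -0.002 0 0 0 0.03; 0 0 -0.002 0 0 0 0.03; 0 0 -0.002 0 0 0 0.03'
```

```text
clock: 6.17
eef_pos: [0.5774, -0.0619, 0.0496]
eef_rot: [-2.197, -2.246, 0.0]
contact_force: [-0.6, -0.2, -6.1]
gripper_width: 0.0516
grasp_force: 25.0
clock: 6.58
eef_pos: [0.5776, -0.0619, 0.048]
eef_rot: [2.197, 2.246, 0.001]
contact_force: [-0.5, -1.4, -2.2]
gripper_width: 0.0518
grasp_force: 25.0
```

```bash
python3 -m jog '0 0 -0.0005 0 0 0 0.03; 0 0 -0.001 0 0 0 0.03; 0 0 -0.001 0 0 0 0.03; 0 0 -0.001 0 0 0 0.03'
python3 -m jog '0 0 0 0 0 0 0.055; 0 0 0 0 0 0 0.06; 0 0 0 0 0 0 0.065; 0 0 0 0 0 0 0.07; 0 0 0 0 0 0 0.076; 0 0 0 0 0 0 0.076; 0 0 0 0 0 0 0.076; 0 0 0 0 0 0 0.076'
python3 -m jog '0 0 0.01 0 0 0 0.076; 0 0 0.03 0 0 0 0.076; 0 0 0.06 0 0 0 0.076; 0 0 0.09 0 0 0 0.076; 0 0 0.12 0 0 0 0.076; 0 0 0.14 0 0 0 0.076; 0 -0.01 0.15 0 0 0 0.04; 0 -0.02 0.15 0 0 0 0; 0 -0.02 0.15 0 0 0 0; 0 -0.02 0.15 0 0 0 0'
cat > c.py <<'E'
from s import *
img,d,X=cloud("wrist");hsv=cv2.cvtColor(img,cv2.COLOR_BGR2HSV)
def R_(m,t):
    m=cv2.morphologyEx(m.astype(np.uint8),cv2.MORPH_OPEN,np.ones((3,3)))>0;Q=X[m]
    if len(Q)>10:
        r=cv2.minAreaRect((Q[:,:2]*1000).astype(np.float32));print(t,len(Q),np.round(r[0],1),np.round(r[1],1),round(r[2],1),"z",np.percentile(Q[:,2],[5,50,95]).round(4))
red=((hsv[...,0]<8)|(hsv[...,0]>172))&(hsv[...,1]>140)&(hsv[...,2]>50)&(abs(X[...,0]-.577)<.06)&(X[...,1]<.05)&(X[...,2]<.13)&(X[...,2]>.04)
R_(red,"enclosure");R_(red&(abs(X[...,2]-.092)<.004),"tall top");R_(red&(abs(X[...,2]-.072)<.002),"nose top")
R_((abs(X[...,2]-.079)<.004)&(hsv[...,1]<200)&~red&(abs(X[...,0]-.577)<.07),"plate")
y=(hsv[...,0]>15)&(hsv[...,0]<32)&(hsv[...,1]>150)&(abs(X[...,2]-.079)<.004)&(abs(X[...,0]-.577)<.03);R_(y,"yellow")
E
python3 - <<'E'
from c import *
cv2.imwrite("pics/w4.png",img)
E
```

```text
clock: 6.92
eef_pos: [0.5776, -0.0619, 0.0479]
eef_rot: [2.197, 2.246, 0.001]
contact_force: [-4.4, 1.1, 8.7]
gripper_width: 0.0521
grasp_force: 25.0
clock: 7.58
eef_pos: [0.5773, -0.0619, 0.0466]
eef_rot: [-2.197, -2.246, 0.0]
contact_force: [0.7, 0.5, 0.5]
gripper_width: 0.0762
grasp_force: 0.0
clock: 8.42
eef_pos: [0.5763, -0.0832, 0.1953]
eef_rot: [-2.198, -2.243, 0.003]
contact_force: [-0.2, 1.2, -0.1]
gripper_width: 0.0529
grasp_force: 0.0
[ 0.5763 -0.0832  0.1953] [-0.19  1.16 -0.07]
y deg 1.1450002589505175 z [-2.1e-03 -3.0e-04 -1.0e+00]
enclosure 9825 [577.7 -46.4] [ 51.2 130. ] 1.1 z [0.0711 0.0882 0.0928]
tall top 4874 [578.4 -76.7] [50.9 69. ] 1.7 z [0.0903 0.0919 0.093 ]
nose top 2543 [ 5.768e+02 -4.000e-01] [50.4 32. ] 1.2 z [0.0706 0.0719 0.0731]
plate 1574 [576.7  43.6] [110.    9.3] 0.4 z [0.0774 0.0788 0.08  ]
yellow 198 [576.4  43.6] [10.6  8.9] 1.5 z [0.0779 0.0792 0.0804]
```

View pics/w4.png

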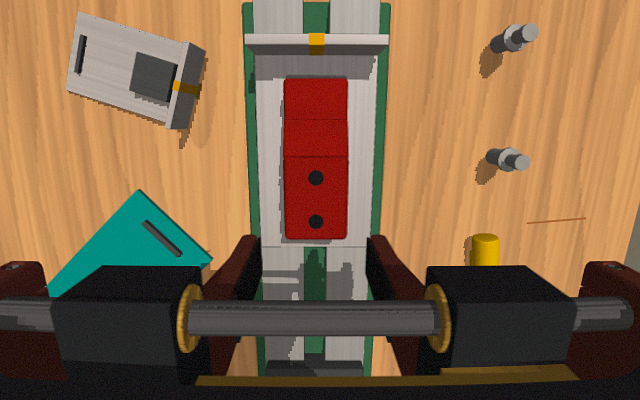

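The view shows the enclosure on the sled, centred under the stripe (columns 284–347, stripe at 316). Nose top is at 0.072 and tall top at 0.092, so it is seated within about 1 mm. Next I press the nose.

```bash
python3 -m jog '0 0.02 0 0 0 0 0; 0 0.045 0 0 0 0 0; 0 0.07 -0.01 0 0 0 0; 0 0.083 -0.03 0 0 0 0; 0 0.086 -0.055 0 0 0 0; 0 0.086 -0.08 0 0 0 0; 0 0.086 -0.1 0 0 0 0; 0 0.086 -0.112 0 0 0 0; 0 0.086 -0.116 0 0 0 0; 0 0.086 -0.116 0 0 0 0'
python3 -m jog '0 0 0 0 0 0 0; 0 0 0 0 0 0 0; 0 0 0 0 0 0 0'
```

```text
clock: 9.3
eef_pos: [0.5765, 0.0039, 0.0793]
eef_rot: [-2.196, -2.245, 0.004]
contact_force: [0.3, -0.7, 0.5]
gripper_width: 0.0005
grasp_force: 0.0
clock: 9.55
eef_pos: [0.5781, 0.004, 0.0818]
eef_rot: [2.196, 2.245, 0.003]
contact_force: [-0.3, -0.7, -0.6]
gripper_width: 0.0003
grasp_force: 0.0
```

```bash
python3 -m jog '0 0 -0.002 0 0 0 0; 0 0 -0.004 0 0 0 0; 0 0 -0.006 0 0 0 0; 0 0 -0.007 0 0 0 0; 0 0 -0.008 0 0 0 0; 0 0 -0.009 0 0 0 0; 0 0 -0.0095 0 0 0 0; 0 0 -0.01 0 0 0 0; 0 0 -0.01 0 0 0 0'
python3 -m jog '0 0 -0.0005 0 0 0 0; 0 0 -0.001 0 0 0 0; 0 0 -0.001 0 0 0 0; 0 0 -0.001 0 0 0 0'
```

```text
clock: 10.3
eef_pos: [0.5773, 0.0041, 0.0723]
eef_rot: [-2.197, -2.245, -0.001]
contact_force: [-6.4, 0.8, 18.8]
gripper_width: 0.0005
grasp_force: 9.2
clock: 10.63
eef_pos: [0.5773, 0.0041, 0.0723]
eef_rot: [-2.197, -2.245, -0.002]
contact_force: [-9.8, 1.4, 27.8]
gripper_width: 0.0002
grasp_force: 13.8
```

```bash
python3 -m jog '0 0 0.003 0 0 0 0; 0 0 0.015 0 0 0 0; 0 0 0.035 0 0 0 0; 0 -0.01 0.05 0 0 0 0; 0 -0.035 0.055 0 0 0 0; 0 -0.06 0.055 0 0 0 0; 0 -0.08 0.05 0 0 0 0; 0 -0.092 0.042 0 0 0 0; 0 -0.094 0.035 0 0 0 0; 0 -0.094 0.03 0 0 0 0'
python3 -m jog '0 0 0 0 0 0 0; 0 0 0 0 0 0 0; 0 0 0 0 0 0 0'
python3 - <<'E'
from c import *
E
```

```text
clock: 11.47
eef_pos: [0.5771, -0.0906, 0.0992]
eef_rot: [-2.198, -2.244, 0.001]
contact_force: [-0.2, 0.9, -0.5]
gripper_width: 0.0004
grasp_force: 0.0
clock: 11.72
eef_pos: [0.5776, -0.0886, 0.0998]
eef_rot: [-2.195, -2.248, -0.001]
contact_force: [1.0, -0.2, 0.2]
gripper_width: 0.0003
grasp_force: 0.0
[ 0.5776 -0.0886  0.0998] [ 1.03 -0.17  0.23]
y deg 1.3658933260855122 z [ 0.e+00  4.e-04 -1.e+00]
enclosure 19713 [577.7 -39. ] [ 51.8 117.6] 0.9 z [0.0711 0.0844 0.0927]
tall top 7866 [578.3 -70.2] [51.1 54.6] 1.6 z [0.0901 0.0918 0.0929]
nose top 5905 [ 5.769e+02 -4.000e-01] [51.1 32.8] 1.3 z [0.0707 0.0719 0.0731]
```

Still seated. Next I press the tall end, whose top is at 0.092 (8 mm below the fingers).

```bash
python3 -m jog '0 0 -0.002 0 0 0 0; 0 0 -0.004 0 0 0 0; 0 0 -0.005 0 0 0 0; 0 0 -0.006 0 0 0 0; 0 0 -0.007 0 0 0 0; 0 0 -0.0075 0 0 0 0; 0 0 -0.008 0 0 0 0; 0 0 -0.0085 0 0 0 0; 0 0 -0.0085 0 0 0 0'
python3 -m jog '0 0 -0.0005 0 0 0 0; 0 0 -0.0005 0 0 0 0; 0 0 -0.0005 0 0 0 0; 0 0 -0.0005 0 0 0 0'
```

```text
clock: 12.52
eef_pos: [0.5774, -0.0899, 0.0924]
eef_rot: [-2.197, -2.246, -0.001]
contact_force: [-4.9, 0.7, 12.5]
gripper_width: 0.0006
grasp_force: 6.2
clock: 12.85
eef_pos: [0.5774, -0.0899, 0.0924]
eef_rot: [-2.197, -2.245, -0.002]
contact_force: [-5.6, 1.9, 17.2]
gripper_width: 0.0006
grasp_force: 8.3
```

```bash
python3 -m jog '0 0 0.003 0 0 0 0; 0 0 0.015 0 0 0 0; 0 0 0.035 0 0 0 0; 0 0.02 0.05 0 0 0 0; 0 0.05 0.055 0 0 0 0; 0 0.085 0.055 0 0 0 0; 0 0.12 0.055 0 0 0 0; 0 0.15 0.055 0 0 0 0; 0 0.175 0.055 0 0 0 0; 0 0.19 0.055 0 0 0 0'
python3 -m jog '0 0 0 0 0 0 0; 0 0 0 0 0 0 0; 0 0 0 0 0 0 0'
python3 - <<'E'
from s import *
cl=[cloud(n) for n in("top","scene")]
cv2.imwrite("pics/top5.png",cv2.resize(cl[0][0][140:250,300:560],None,fx=3,fy=3))
for nm,(img,d,X) in zip(("top","scene"),cl):
    hsv=cv2.cvtColor(img,cv2.COLOR_BGR2HSV)
    y=(hsv[...,0]>15)&(hsv[...,0]<32)&(hsv[...,1]>110)&(abs(X[...,0]-.577)<.03)&(abs(X[...,1]-.04)<.03)&(X[...,2]>.035)&(X[...,2]<.085)
    Q=X[y];print(nm,len(Q),Q.mean(0).round(4),Q.min(0).round(4),Q.max(0).round(4))
    red=((hsv[...,0]<8)|(hsv[...,0]>172))&(hsv[...,1]>140)&(abs(X[...,0]-.577)<.06)&(X[...,1]<.05)&(X[...,1]>-.15)&(X[...,2]<.13)&(X[...,2]>.04)
    r=cv2.minAreaRect((X[red][:,:2]*1000).astype(np.float32));print(r)
    # track end, from cells in the track width at low height
    g=(hsv[...,0]>40)&(hsv[...,0]<95)&(hsv[...,1]>50)&(abs(X[...,0]-.577)<.06)&(X[...,1]>.05)&(X[...,1]<.12)&(X[...,2]<.03);print("track end",np.percentile(X[g][:,1],[95,99,100]).round(4))
E
```

```text
clock: 13.68
eef_pos: [0.5772, 0.104, 0.1462]
eef_rot: [-2.192, -2.249, -0.002]
contact_force: [-0.5, -0.5, -0.2]
gripper_width: 0.0006
grasp_force: 0.0
clock: 13.93
eef_pos: [0.5775, 0.0985, 0.146]
eef_rot: [2.198, 2.244, -0.001]
contact_force: [0.3, 0.2, -0.3]
gripper_width: 0.0006
grasp_force: 0.0
[0.5775 0.0985 0.146 ] [ 0.29  0.21 -0.27]
y deg 1.1896503330460462 z [ 3.e-04 -8.e-04 -1.e+00]<stdin>:7: RuntimeWarning: Mean of empty slice.
  ret = um.true_divide(
Traceback (most recent call last):
ValueError: zero-size array to reduction operation minimum which has no identity
```

The arm hides the stripe here, but earlier wrist and top readings agree at x = 0.5764. I lower behind the plate.

```bash
python3 -m jog '-0.001 0 -0.015 0 0 0 0; -0.001 0 -0.035 0 0 0 0; -0.001 0 -0.06 0 0 0 0; -0.001 0 -0.08 0 0 0 0; -0.001 0 -0.093 0 0 0 0; -0.001 0 -0.098 0 0 0 0; -0.001 0 -0.098 0 0 0 0; -0.001 0 -0.098 0 0 0 0; -0.001 0 -0.098 0 0 0 0'
python3 -m jog '-0.0005 -0.015 0 0 0 0 0; -0.0005 -0.025 0 0 0 0 0; -0.0005 -0.03 0 0 0 0 0; -0.0005 -0.033 0 0 0 0 0; -0.0005 -0.036 0 0 0 0 0; -0.0005 -0.039 0 0 0 0 0; -0.0005 -0.042 0 0 0 0 0; -0.0005 -0.044 0 0 0 0 0; -0.0005 -0.044 0 0 0 0 0'
```

```text
clock: 14.78
eef_pos: [0.5773, 0.0999, 0.0488]
eef_rot: [2.197, 2.245, 0.003]
contact_force: [0.4, -0.4, 0.4]
gripper_width: 0.0002
grasp_force: 0.0
clock: 15.53
eef_pos: [0.5759, 0.0579, 0.0477]
eef_rot: [-2.194, -2.246, -0.002]
contact_force: [-0.7, 4.2, 0.7]
gripper_width: 0.0004
grasp_force: 2.1
```

```bash
python3 -m jog '0 -0.002 0 0 0 0 0; 0 -0.005 0 0 0 0 0; 0 -0.009 0 0 0 0 0; 0 -0.014 0 0 0 0 0; 0 -0.019 0 0 0 0 0; 0.0005 -0.024 0 0 0 0 0; 0.0005 -0.029 0 0 0 0 0; 0.0005 -0.034 0 0 0 0 0; 0.001 -0.039 0 0 0 0 0; 0.001 -0.044 0 0 0 0 0'
python3 - <<'E'
from c import *
E
```

```text
clock: 16.37
eef_pos: [0.577, 0.0155, 0.0477]
eef_rot: [-2.192, -2.247, -0.004]
contact_force: [-0.2, 8.8, 1.3]
gripper_width: 0.0004
grasp_force: 4.5
[0.577  0.0155 0.0477] [-0.16  8.81  1.32]
y deg 1.4387357870850366 z [-0.      0.0035 -1.    ]
enclosure 484 [578.7  -3.9] [17.9 64.7] 1.7 z [0.0545 0.0708 0.0833]
nose top 144 [580.3  -3.8] [65.2  4.7] 87.1 z [0.0706 0.0717 0.0729]
plate 34 [577.   26.7] [1.8 4. ] 60.1 z [0.0761 0.0795 0.0816]
```

```bash
python3 -m jog '0 -0.005 0 0 0 0 0; 0 -0.01 0 0 0 0 0; 0 -0.015 0 0 0 0 0; 0 -0.02 0 0 0 0 0; 0.0005 -0.025 0 0 0 0 0; 0.0005 -0.03 0 0 0 0 0; 0.0005 -0.035 0 0 0 0 0; 0.0005 -0.04 0 0 0 0 0; 0.001 -0.045 0 0 0 0 0; 0.001 -0.05 0 0 0 0 0'
python3 -m jog '0 -0.005 0 0 0 0 0; 0 -0.01 0 0 0 0 0; 0 -0.015 0 0 0 0 0; 0 -0.02 0 0 0 0 0; 0.0005 -0.024 0 0 0 0 0; 0.0005 -0.028 0 0 0 0 0; 0.0005 -0.032 0 0 0 0 0; 0.0005 -0.035 0 0 0 0 0; 0.001 -0.037 0 0 0 0 0; 0.001 -0.038 0 0 0 0 0'
```

```text
clock: 17.25
eef_pos: [0.578, -0.034, 0.0477]
eef_rot: [-2.191, -2.247, -0.004]
contact_force: [-0.9, 10.8, 3.1]
gripper_width: 0.0001
grasp_force: 5.0
clock: 18.08
eef_pos: [0.5787, -0.0705, 0.0478]
eef_rot: [-2.189, -2.246, -0.005]
contact_force: [-3.2, 17.0, 7.0]
gripper_width: 0.0002
grasp_force: 8.0
```

```bash
python3 -m jog '0 -0.002 0 0 0 0 0; 0 -0.004 0 0 0 0 0; 0 -0.006 0 0 0 0 0; 0 -0.008 0 0 0 0 0; 0 -0.008 0 0 0 0 0'
python3 -m jog '0 -0.002 0 0 0 0 0; 0 -0.004 0 0 0 0 0; 0 -0.005 0 0 0 0 0; 0 -0.005 0 0 0 0 0'
```

```text
clock: 18.5
eef_pos: [0.5788, -0.0793, 0.0477]
eef_rot: [-2.19, -2.247, -0.004]
contact_force: [-1.7, 12.7, 4.5]
gripper_width: 0.0002
grasp_force: 6.1
clock: 18.83
eef_pos: [0.5789, -0.0843, 0.0477]
eef_rot: [-2.19, -2.247, -0.005]
contact_force: [-2.8, 10.7, 4.8]
gripper_width: 0.0004
grasp_force: 5.7
```

```bash
python3 -m jog '0 -0.001 0 0 0 0 0; 0 -0.002 0 0 0 0 0; 0 -0.003 0 0 0 0 0; 0 -0.004 0 0 0 0 0; 0 -0.004 0 0 0 0 0'
python3 -m jog '0 -0.001 0 0 0 0 0; 0 -0.002 0 0 0 0 0; 0 -0.003 0 0 0 0 0; 0 -0.003 0 0 0 0 0'
```

```text
clock: 19.25
eef_pos: [0.5789, -0.085, 0.0478]
eef_rot: [-2.185, -2.247, -0.008]
contact_force: [-2.3, 19.0, 6.7]
gripper_width: 0.0004
grasp_force: 9.7
clock: 19.58
eef_pos: [0.5789, -0.085, 0.0478]
eef_rot: [-2.181, -2.247, -0.01]
contact_force: [-2.9, 26.7, 11.2]
gripper_width: 0.0004
grasp_force: 13.3
```

The sled is against the stop, as the force rises with no motion at the predicted place. I back off and verify.

```bash
python3 -m jog '0 0.006 0 0 0 0 0; 0 0.012 0 0 0 0 0; 0 0.025 0 0 0 0 0; 0 0.045 0 0 0 0 0; 0 0.07 0 0 0 0 0; 0 0.1 0.01 0 0 0 0; 0 0.13 0.03 0 0 0 0; 0 0.155 0.06 0 0 0 0; 0 0.175 0.09 0 0 0 0; 0 0.19 0.12 0 0 0 0'
python3 -m jog '0 0.03 0.02 0 0 0 0; 0 0.06 0.03 0 0 0 0; 0 0.1 0.03 0 0 0 0; 0 0.14 0.03 0 0 0 0; 0 0.18 0.03 0 0 0 0; 0 0.2 0.03 0 0 0 0; 0 0.2 0.03 0 0 0 0; 0 0.2 0.03 0 0 0 0'
python3 - <<'E'
from s import *
img,d,X=cloud("top");cv2.imwrite("pics/top6.png",cv2.resize(img[140:250,300:560],None,fx=3,fy=3))
hsv=cv2.cvtColor(img,cv2.COLOR_BGR2HSV);z=X[...,2]
def R_(m,t):
    Q=X[m]; r=cv2.minAreaRect((Q[:,:2]*1000).astype(np.float32));print(t,len(Q),np.round(r[0],1),np.round(r[1],1),round(r[2],1),"z",np.percentile(Q[:,2],[5,50,95]).round(4))
B=(abs(X[...,0]-.58)<.065)&(X[...,1]<.1)&(X[...,1]>-.27)
red=B&((hsv[...,0]<8)|(hsv[...,0]>172))&(hsv[...,1]>140)&(z>.04)
R_(red,"enclosure");R_(red&(abs(z-.072)<.004),"nose")
R_(B&(z>.07)&(z<.09)&(X[...,1]>-.11),"plate")
# track end along y: bench -> track step, columns of the top picture, both ends of the rails
for r in(180,185,190,200,205,210):
    row=X[r,320:345]; k=np.argmax((row[:,2]>.0035)&(np.abs(img[r,320:345].astype(int)[:,2]-img[r,320:345].astype(int)[:,0])<40)); print(row[k].round(4),end=" ")
E
```

```text
clock: 20.42
eef_pos: [0.5783, 0.0966, 0.1686]
eef_rot: [-2.195, -2.247, 0.001]
contact_force: [0.2, -0.2, -0.2]
gripper_width: 0.0006
grasp_force: 0.0
clock: 21.08
eef_pos: [0.5782, 0.2955, 0.1969]
eef_rot: [2.194, 2.248, -0.002]
contact_force: [-0.0, -1.2, -0.7]
gripper_width: 0.0004
grasp_force: 0.0
[0.5782 0.2955 0.1969] [-0.03 -1.2  -0.7 ]
y deg 1.4063921475357404 z [-5.e-04 -1.e-03 -1.e+00]
enclosure 1091 [ 581.4 -192.3] [ 49.1 129.2] 1.3 z [0.0687 0.0876 0.0949]
nose 288 [ 580.  -150.7] [46.8 45.8] 1.5 z [0.0688 0.0721 0.0753]
plate 178 [ 579.3 -100.5] [107.2   9.4] 0.3 z [0.0737 0.0781 0.0822]
[0.6082 0.0902 0.0221] [0.5953 0.09   0.0249] [0.5844 0.0889 0.0057] [0.5575 0.089  0.0248] [0.5449 0.0887 0.0257] [0.5324 0.0883 0.0245]
```

View pics/top6.png

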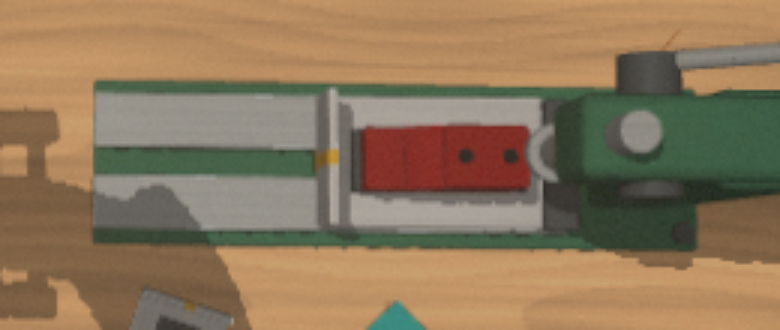

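The picture shows the sled flush against the stop (its front edge at column 543 meets the dark stop block), with the enclosure straight on it and clear of the ram. Sled seat is at y ≈ −0.1915, against a home position of about −0.1905.

```bash
python3 -m jog '0 0 0 0 0 0 0; 0 0 0 0 0 0 0; 0 0 0 0 0 0 0' && python3 -c "
from plant import *
print(sign_off())"
```

```text
clock: 21.38
eef_pos: [0.5793, 0.2925, 0.1979]
eef_rot: [2.199, 2.243, 0.0]
contact_force: [0.2, -0.9, 1.0]
gripper_width: 0.0004
grasp_force: 0.0
the job is handed in; nothing more can be done
None
```

The job is handed in at 21.4 s of 64: the enclosure was seated, pressed on nose (about 28 N) and tall end (about 17 N) without rocking, and the sled pushed to the stop, about 1 mm from the estimated home by camera; sign-off returned no verdict.

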